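# Secure the pepper grinder on the spice carousel, turn it to the front and hold it there

## Task

The pepper grinder stands loose in its bay on the spice carousel. First slide the retainer of its bay gently inwards until it presses the grinder snugly against the wire backrest, so that it cannot topple; then turn the carousel by the wooden knob on top until the grinder is at the front, straight towards you (towards the front edge of the worktop), and finish with the knob still in your grip, holding the turntable still there. Keep everything on the carousel upright and leave the salt bowl, the oat jar and the oil bottle where they stand.

Things in the scene. Friction and masses are not known exactly. Their poses are not given: they have to be found in the camera images.
- carousel: The carousel's fixed round steel foot (200 mm across, 11 mm tall), screwed down; it carries the turntable. Origin: on the worktop, on the turning axis. Its axes are parallel to the world's: -x is the front, towards you. Where it stands on the worktop varies.
- turntable: The turntable, a dark wooden disc 268 mm across with four bays. Origin on the turning axis at its underside, 12 mm above the worktop; z up. The bays lie along its own -x, +y (called the left bay), +x and -y (the right bay), so they turn with it; at the start its axes are within 0.3 rad of the world's. It turns a full turn either way, and with light friction (0.04 N m).
- deck_top (a point): Middle of the turntable's top, on the turning axis, 24 mm above the worktop. In each bay a jar stands 68 to 78 mm from the axis in front of a wire backrest (83 mm above the worktop at its highest), which forms a V for round jars: a 43 mm jar pressed home has its centre 68 mm from the axis.
- knob: The round wooden knob on top of the carousel's central post, fixed to the turntable: 35 mm across, from 162 to 194 mm above the worktop, straight side from about 174 to 188 mm. Origin on the turning axis, at the knob's underside. Nothing else on the turntable is taller than 136 mm.
- knob_grip (a point): Middle of the wooden knob, on the turning axis, 180 mm above the worktop: the height at which to grip it.
- pepper_grinder: The pepper grinder: a small glass grinder with a dark label and a tall black cap, 43 mm across, 112 mm tall, 0.16 kg, the tallest jar on the carousel and the only one with a black cap. Loose. Origin at the centre of its underside, on the turntable's top. It stands in the left or in the right bay, up to 10 mm out from its backrest.
- retainer_left (a joint): Slide of the left bay's retainer (a steel upright on a radial track, with a rubber pad and a wooden finger tab), in m: 0 fully out, grows as it is slid inwards; about 0.021 when it presses a 43 mm jar home against the backrest, end stop at 0.030. Stays where it is left (friction 1.5 N).
- retainer_right (a joint): The same for the right bay's retainer.
- tab_left (a point): Middle of the wooden finger tab on top of the left bay's retainer: 12 mm thick along the slide, 20 mm wide across it, 30 mm tall, its top 128 mm above the worktop. Pinch it across its 20 mm width. It lies 132.5 mm from the turning axis when fully out and slides straight towards that axis; about 44 mm outwards from the grinder's axis when the grinder is held home.
- pad_left: Rubber pad on the left bay's retainer that meets the jar: 24 mm wide, from 40 to 62 mm above the worktop. Origin: middle of its inner face. It moves with the retainer.
- pad_right: The same for the right bay's retainer.
- tab_right (a point): The same for the right bay's retainer.
- spice_red: The lidded glass spice jar with red filling and a steel lid, loose in one of the other bays of the turntable: 42 mm across, 82 mm tall, origin at the centre of its underside. It turns along with the turntable; leave it standing.
- spice_yellow: The lidded glass spice jar with yellow filling and a steel lid, loose in one of the other bays of the turntable: 42 mm across, 82 mm tall, origin at the centre of its underside. It turns along with the turntable; leave it standing.
- spice_green: The lidded glass spice jar with green filling and a steel lid, loose in one of the other bays of the turntable: 42 mm across, 82 mm tall, origin at the centre of its underside. It turns along with the turntable; leave it standing.
- salt_bowl: Bystander: a cream bowl of salt, 110 mm across, 51 mm tall, on the worktop to the right of the carousel. Origin at the centre of its underside. Leave alone.
- oat_jar: Bystander: a low clip-top glass jar with a red seal, 94 mm across, 69 mm tall, on the worktop behind the carousel to the left. Origin at the centre of its underside. Leave alone.
- oil_bottle: Bystander: a slim glass oil bottle with a yellow cap and a green label, 45 mm across, 272 mm tall, on the worktop behind the carousel to the right. Origin at the centre of its underside. Leave alone.
There are look-alikes about, which are no part of the job. Leave any purple look-alike of the spice_yellow alone.

How it is judged:
By the outcome, as a careful person would: the job done as asked, in the order asked, and still so for the second after the job is handed in, while the arm keeps its last pose, push and grip.
It also fails if it takes over 54 s, if anything falls off the work surface, if the arm or the gripper's body presses on something with over 40 N, if the wrist force passes 120 N, or if a joint passes its speed limit or range.

## Robot

A 6-joint arm with a two-finger parallel gripper is mounted at the origin on a cart in front of the work surface, level with it; the furniture and walls round the work are solid. World frame = base frame: x ahead of the robot, y to its left, z up, the work surface at z = 0. Lengths are in m, angles in rad, forces in N, time in s.
With the tool pointing down it reaches from about 0.35 to 0.775 m from the base axis. Payload 7.3 kg.
Tool frame: the origin (TCP) lies at the very end of the fingers, on their centre line; the grasp point (between the pads) lies 19 mm behind it; x points along the fingers, y is the direction in which the jaws open and shut, and the axes are right-handed (so a half turn about x gives the same grasp; the last joint's range is limited). The gripper opens to 92 mm and grips with 3 to 60 N. Pads are 19 mm wide; open, the fingers measure 130 mm over their backs; the gripper's body (75 mm by 190 mm) begins 47 mm behind the grasp point.
Start: joints at [-1.276, 0.342, 1.524, -0, 1.275, -0.146], TCP at [0.224, -0.475, 0.227] pointing down, gripper open.
Joint ranges: [-2.53, 2.53], [-0.77, 2.02], [0.04, 2.7], [-1, 4.14], [0.28, 2.66], [-3.11, 3.11]. Speed limits (rad/s): [2.57, 2.57, 3.14, 3.14, 3.14, 3.14].

## Interface

Orientations are given as [roll, pitch, yaw] about the fixed x, y, z axes, in that order (R = Rz(yaw) Ry(pitch) Rx(roll)).
In Python, from cell import observe, vision, job gives the robot as it stands.
- The arm moves only by the tool send_rows, never from a script. Its argument "motion" is a list of rows, each an object with "hand": the opening, from -1 (shut) to 1 (fully open), so that 0 is half open; "slide": the shift along the tool's x, y, z in mm, a list of three; "spin": the turn about the tool's x in rad. In form: [{"hand": hand, "slide": [tx, ty, tz], "spin": spin}, ...]. A call has 1 to 8 rows; each row shifts and turns the pose as measured when the row begins, along the tool's axes as they then stand; what a row does not reach is not made up. A row lasts 1/10 s, in which the tool goes at most 50 mm and 8.59 degrees, less where a joint would pass 70% of its speed; a pose out of reach is approached as far as the arm can. A call with a gripper value outside its range is refused whole. The fingers move at their own pace and stop on an object; "grip_force" is the grip in N (left out, the last holds). Time passes only in rows, so rows that do not move let the fingers close. It gives the time, the measured TCP pose, the force and the opening at its end, in the units of the state.
- observe(): the state, without advancing time (a new reading comes with each control period).
- vision.read_camera(name): name is "side" or "top" or "wrist"; returns a dict with "pixels" (400x640x3 uint8, blue, green, red), "range_z" (400x640 float32, m along the optical axis (not along the pixel's ray), 0 where there is no reading), "fx", "fy", "cx", "cy" (pixels), "distortion" ([k1, k2, p1, p2, k3] as OpenCV has them; the pictures are not rectified), "world_from_camera" (4x4, takes a point from camera to world coordinates); the wrist camera has in their place "T_tool_cam" (4x4, takes a point from camera to tool coordinates, whose origin is the TCP and whose axes are the tool frame's). Camera axes: x right, y down, z forward; pixel columns grow to the right and rows downward; lengths in m; the calibration is good to about 2 mm. A picture is of the moment at which its call begins: read the wrist's pose just before it.
- job.hand_in(): hands the job in, once; it reports no verdict.
Trained networks look in a picture, given as the dict that the camera call returned (one of the last four; its "shot" number tells which), for a name from the list of things; names that differ only in an ending like _2 or _b are one class to them, and where a whole thing is asked for, a point or a joint stands for the part that bears it (a point fixed in the world has none). Each returns a list of dicts, best first, with "conf" (0 to 1); they miss things now and then, are a little off and sometimes report something else, mostly with a low value. They report only what shows in the picture. A call takes as long as a camera call. They do not tell look-alikes from the thing itself.
- vision.search_frame(picture, thing): "uv" ([column, row] in pixels, amid what is visible of it).
- vision.cut_out(picture, thing): "mask" (400x640 bool, what is visible of it) and "uv" ([column, row] in pixels, amid what is visible of it).
The state is a dict: "time": time; "qpos": joint angles; "qvel": joint speeds; "joint_efforts": joint torques, N m; "tool_pos": TCP position; "tool_rot": TCP orientation; "contact_force": force on the tool from outside, world axes, zero at the start; "torque": the same for the moment, N m; "opening": finger opening in m.
Only numpy, scipy, OpenCV 4.12 (cv2) and the standard library are available. Lean on these libraries where they do the work, as an engineer would, in place of code of your own. Each camera call takes 0.05 s, during which the arm holds its last target.

## Working session

There is one attempt and no reset: what is moved stays moved. The work goes in short steps, Python scripts to look and compute and a tool call to move; the robot and the scene stay as the last step left them, time stands still between calls to the robot, and variables do not carry over. Pictures are saved under pics/ and viewed, and the job is handed in when it is done.

Besides the shell and the picture viewer there is one more tool, called after "Request:" in YAML: its name, and indented under it one key for each argument. send_rows: Moves the arm, as the interface text tells. Its arguments: {"type":"object","properties":{"motion":{"type":"array","items":{"type":"object","properties":{"hand":{"type":"number"},"slide":{"type":"array","items":{"type":"number"}},"spin":{"type":"number"}}}},"grip_force":{"type":"number"}},"required":["motion"]}

```bash
ls; mkdir -p pics
python3 - <<'E'
from cell import observe, vision, job
import cv2,numpy as np,pickle
s=observe();print(s)
for n in ["side","top"]:
    p=vision.read_camera(n); cv2.imwrite(f"pics/{n}0.png",p["pixels"])
    pickle.dump(p,open(f"{n}0.pkl","wb"))
    print(n,p["fx"],p["fy"],p["cx"],p["cy"],p["distortion"],p["world_from_camera"].round(3) if hasattr(p["world_from_camera"],'round') else p["world_from_camera"])
    for t in ["pepper_grinder","knob","tab_left","tab_right","spice_yellow"]:
        print(t,[(d["uv"],round(d["conf"],2)) for d in vision.search_frame(p,t)])
E
```

```text
pics
{'time': 0.0, 'qpos': array([-1.27599290e+00,  3.42741452e-01,  1.52502972e+00,  9.14911758e-06,
        1.27539862e+00, -1.46027755e-01]), 'qvel': array([-0.00120627,  0.00111309, -0.00013246, -0.0015122 , -0.00011455,
       -0.00060737]), 'joint_efforts': array([-1.11443722e-03, -4.31248212e+01, -2.44212538e+01,  7.17292889e-02,
        5.61598269e-02, -1.34935053e-04]), 'tool_pos': array([ 0.22390114, -0.47440464,  0.22603081]), 'tool_rot': array([-1.72237118,  1.56921916,  1.86004998]), 'contact_force': array([-0.27780601,  0.0580179 , -0.56057785]), 'torque': array([ 0.03137743,  0.03750276, -0.00155531]), 'opening': 0.09194402710593914}
side 460.4136278690963 460.4136278690963 320.1228176178863 202.6216742122821 [-0.04792062  0.          0.          0.          0.        ] [[-1.    -0.017  0.     0.545]
 [-0.009  0.538 -0.843  0.847]
 [ 0.014 -0.843 -0.538  0.632]
 [ 0.     0.     0.     1.   ]]
pepper_grinder [([353.3, 216.6], 0.82)]
knob [([319.9, 208.9], 0.7), ([355.4, 160.5], 0.61)]
tab_left [([359.3, 238.2], 0.66)]
tab_right []
spice_yellow [([393.7, 311.1], 0.98), ([356.1, 293.0], 0.85), ([384.6, 205.9], 0.82)]
top 384.93810550686624 384.93810550686624 320.8791339694088 202.1381343319449 [-0.07477718  0.          0.          0.          0.        ] [[-0.011 -0.998  0.066  0.486]
 [-1.     0.01  -0.009  0.051]
 [ 0.008 -0.066 -0.998  1.15 ]
 [ 0.     0.     0.     1.   ]]
pepper_grinder [([320.3, 232.1], 0.46)]
knob [([349.2, 231.5], 0.69), ([340.2, 231.7], 0.69)]
tab_left [([296.5, 230.8], 0.45)]
tab_right []
spice_yellow [([244.8, 256.5], 0.71), ([256.1, 231.5], 0.59), ([341.1, 258.6], 0.57)]
```

View pics/side0.png

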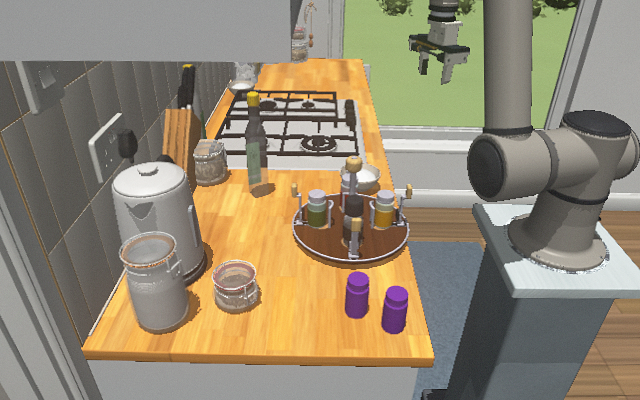

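View pics/top0.png

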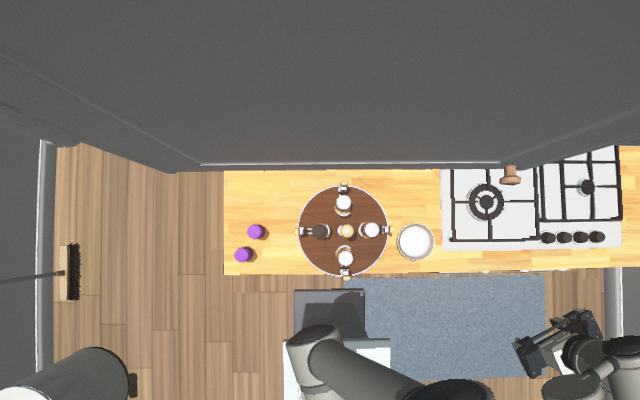

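Run:
```python
import cv2
a=cv2.imread("pics/side0.png")[120:340,220:460];cv2.imwrite("pics/side0c.png",cv2.resize(a,None,fx=2.7,fy=2.7,interpolation=cv2.INTER_CUBIC)[:600])
a=cv2.imread("pics/top0.png")[150:310,220:420];cv2.imwrite("pics/top0c.png",cv2.resize(a,None,fx=3.7,fy=3.7,interpolation=cv2.INTER_CUBIC))
```

```text
(no output)
```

View pics/side0c.png

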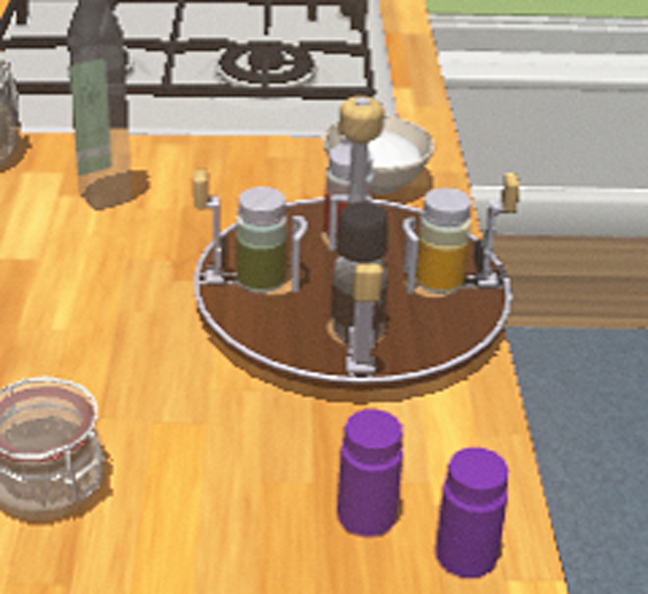

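View pics/top0c.png

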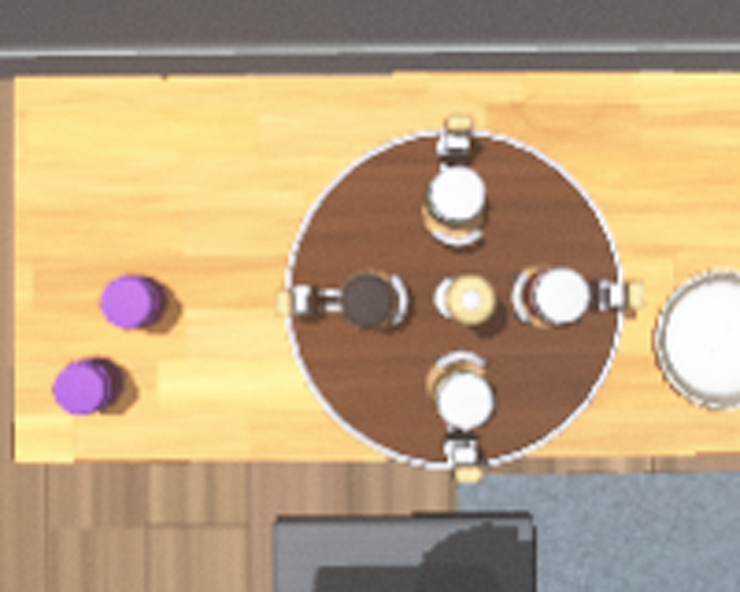

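Side view: the grinder's black cap is at (353,205), and the wooden tab of its bay is in front of it at (356,225). The knob is at (354,163). In the top view the grinder is at (320,232), its tab at about (297,231) and the knob at (347,231). The only possible mix-ups are:
- **Purple jars:** on the worktop at top view (256,232) and (243,255), to be left alone.
- **Other tabs:** at top view (344,187), (388,230) and (346,274).
- **Oil bottle:** side view (255,150).

The grinder is the only jar with a black cap and it is in the left (+y) bay, so I use tab_left. Next I measure positions.

```bash
cat > h.py <<'E'
import numpy as np,cv2,pickle
def ray(p,uv,T=None):
    K=np.array([[p["fx"],0,p["cx"]],[0,p["fy"],p["cy"]],[0,0,1]])
    n=cv2.undistortPoints(np.array([[uv]],float),K,np.array(p["distortion"]))[0,0]
    return np.array([n[0],n[1],1.])
def onz(p,uv,z,T=None):
    T=np.array(p["world_from_camera"]) if T is None else T
    d=T[:3,:3]@ray(p,uv); o=T[:3,3]; return o+d*(z-o[2])/d[2]
def dep(p,uv,T=None):
    T=np.array(p["world_from_camera"]) if T is None else T
    u,v=int(round(uv[0])),int(round(uv[1])); r=p["range_z"][v,u]
    return T[:3,:3]@(ray(p,uv)*r)+T[:3,3]
def cloud(p,mask,T=None):
    T=np.array(p["world_from_camera"]) if T is None else T
    v,u=np.nonzero(mask&(p["range_z"]>0))
    K=np.array([[p["fx"],0,p["cx"]],[0,p["fy"],p["cy"]],[0,0,1]])
    n=cv2.undistortPoints(np.stack([u,v],1)[:,None].astype(float),K,np.array(p["distortion"]))[:,0]
    r=p["range_z"][v,u][:,None]
    return (np.hstack([n,np.ones_like(r)])*r)@T[:3,:3].T+T[:3,3],np.stack([u,v],1)
E
python3 - <<'E'
from h import *
np.set_printoptions(precision=4,suppress=True)
t=pickle.load(open("top0.pkl","rb"));s=pickle.load(open("side0.pkl","rb"))
# crop coords -> full
f=lambda x,y:(220+x/3.7,150+y/3.7)
g=lambda x,y:(220+x/2.7,120+y/2.7)
print("knob top",onz(t,f(470,300),.194),dep(t,f(470,300)))
print("knob side",onz(s,g(362,118),.18),dep(s,g(362,118)))
for n,c in dict(left=(285,300),back=(459,122),right=(636,297),front=(467,474)).items(): print("tab",n,onz(t,f(*c),.128),dep(t,f(*c)))
print("grinder",onz(t,f(368,300),.136),dep(t,f(368,300)))
print("tabL side",onz(s,g(369,282),.113),dep(s,g(369,282)))
# cloud of all points in carousel region by height
for nm,p in(("t",t),("s",s)):
    P,uv=cloud(p,np.ones((400,640),bool))
    m=(P[:,0]>.3)&(P[:,0]<.75)&(abs(P[:,1])<.25)
    P,uv=P[m],uv[m]; col=p["pixels"][uv[:,1],uv[:,0]]
    k=(P[:,2]>.165)&(P[:,2]<.2); print(nm,"knob pts",k.sum(),P[k].mean(0),P[k].min(0),P[k].max(0))
    k=(P[:,2]>.095)&(P[:,2]<.135)
    lab=P[k]
    # tabs: brownish
    c=cv2.cvtColor(col[k][None],cv2.COLOR_BGR2HSV)[0]
    w=(c[:,1]>70)&(c[:,0]>8)&(c[:,0]<30)
    for q in lab[w]: pass
    import scipy.cluster.hierarchy as H
    L=H.fcluster(H.linkage(lab[w]),0.02,'distance')
    for l in set(L):
        q=lab[w][L==l]
        if len(q)>4: print(nm,"tab",len(q),q.mean(0),q.min(0),q.max(0))
    k=(P[:,2]>.115)&(P[:,2]<.145)&(col.max(1)<90); print("cap",k.sum(),P[k].mean(0),P[k].min(0),P[k].max(0))
E
```

```text
knob top [ 0.4761 -0.0217  0.194 ] [ 0.476  -0.0218  0.1925]
knob side [ 0.4752 -0.0172  0.18  ] [ 0.4761 -0.0069  0.1854]
tab left [0.4768 0.1057 0.128 ] [0.4769 0.1056 0.1305]
tab back [ 0.6036 -0.0207  0.128 ] [ 0.6037 -0.0207  0.1276]
tab right [ 0.4761 -0.1462  0.128 ] [ 0.4761 -0.1462  0.1283]
tab front [ 0.3516 -0.0228  0.128 ] [ 0.3518 -0.0227  0.1292]
grinder [0.4763 0.0464 0.136 ] [0.4763 0.0464 0.1399]
tabL side [0.4733 0.11   0.113 ] [0.4737 0.1144 0.1161]
t knob pts 150 [ 0.4765 -0.0198  0.1926] [ 0.4613 -0.0371  0.1761] [ 0.4937 -0.0043  0.1987]
t tab 28 [ 0.4768 -0.1439  0.1258] [ 0.4687 -0.1498  0.1168] [ 0.4874 -0.139   0.13  ]
t tab 33 [ 0.6035 -0.0196  0.1268] [ 0.5982 -0.029   0.1205] [ 0.6098 -0.0099  0.1324]
t tab 25 [ 0.3533 -0.0213  0.1273] [ 0.3488 -0.0303  0.1243] [ 0.3574 -0.0119  0.1297]
t tab 31 [0.4758 0.1086 0.1263] [0.4665 0.1033 0.1173] [0.485  0.1141 0.1307]
t tab 15 [0.4714 0.0531 0.1274] [0.4577 0.0346 0.1091] [0.4952 0.0662 0.1347]
cap 4 [0.4803 0.0337 0.1344] [0.4737 0.0318 0.1307] [0.4922 0.0395 0.1369]
s knob pts 526 [ 0.5982 -0.0979  0.1828] [ 0.4586 -0.1924  0.1651] [ 0.7325 -0.0008  0.1998]
s tab 5 [ 0.4857 -0.1413  0.104 ] [ 0.4842 -0.1445  0.1011] [ 0.4868 -0.1395  0.1067]
s tab 72 [ 0.3527 -0.0145  0.1168] [ 0.3465 -0.0272  0.0994] [ 0.3587 -0.0064  0.1286]
s tab 9 [ 0.3864 -0.0245  0.1038] [ 0.3826 -0.0402  0.0975] [ 0.4029 -0.0131  0.1061]
s tab 82 [ 0.6014 -0.0136  0.1161] [ 0.5879 -0.027   0.0967] [ 0.608  -0.0073  0.1282]
s tab 6 [ 0.5467 -0.0321  0.1049] [ 0.5352 -0.0353  0.1035] [ 0.562  -0.0259  0.1063]
s tab 144 [0.475  0.1132 0.1155] [0.4643 0.1043 0.0987] [0.4845 0.1179 0.1293]
s tab 46 [0.4749 0.0587 0.1142] [0.4567 0.0493 0.0952] [0.4941 0.0695 0.1343]
cap 317 [0.5101 0.0205 0.1296] [ 0.3584 -0.1889  0.115 ] [0.7312 0.0703 0.1446]
```

```bash
cat >> h.py <<'E'
from scipy.spatial.transform import Rotation as Ro
def pose(s):
    R=Ro.from_euler('xyz',s["tool_rot"]).as_matrix(); T=np.eye(4);T[:3,:3]=R;T[:3,3]=s["tool_pos"];return T
def plan(s,target,jaw=None):
    T=pose(s);R=T[:3,:3]
    y=R[:,1]; a=np.arctan2(y[1],y[0])
    print("t",s["time"],"tcp",T[:3,3].round(4),"jaw yaw",round(a,4),"R",R.round(3).tolist(),"q",np.round(s["qpos"],3),"open",round(s["opening"],4),"F",np.round(s["contact_force"],2),"M",np.round(s["torque"],3))
    if target is not None: print("tool slide mm",(R.T@(np.array(target)-T[:3,3])*1000).round(1))
    if jaw is not None:
        d=(jaw-a+np.pi/2)%np.pi-np.pi/2
        print("spin",round(-d,4),"(alt",round(-d-np.pi*np.sign(-d),4),")")
E
python3 - <<'E'
from h import *
from cell import observe
plan(observe(),[.476,.04,.30],0.)
t=pickle.load(open("top0.pkl","rb"));s=pickle.load(open("side0.pkl","rb"))
print("bottle",dep(s,(253,96)),dep(s,(256,150)), "bowl",dep(t,(415,241)))
E
```

```text
t 0.6 tcp [ 0.224  -0.4748  0.2267] jaw yaw -1.1301 R [[0.0, 0.427, -0.904], [-0.0, -0.904, -0.427], [-1.0, 0.0, 0.0]] q [-1.276  0.342  1.524 -0.     1.275 -0.146] open 0.0915 F [0.2  0.07 0.47] M [-0.062  0.026 -0.023]
tool slide mm [ -73.3 -358.1 -447.5]
spin -1.1301 (alt 2.0115 )
bottle [ 0.70505045 -0.17875476  0.26739566] [ 0.70350497 -0.16143336  0.1374875 ] bowl [ 0.44386463 -0.22659261  0.05286381]
```

Request:
send_rows:
  motion:
    - {"hand": 1,"slide": [-40,0,0],"spin": 0}
    - {"hand": 1,"slide": [-30,-15,-20],"spin": 0}
    - {"hand": 1,"slide": [-10,-25,-30],"spin": 0}
    - {"hand": 1,"slide": [0,-26,-32],"spin": 0}
    - {"hand": 1,"slide": [0,-28,-35],"spin": 0}
    - {"hand": 1,"slide": [0,-28,-35],"spin": 0}
    - {"hand": 1,"slide": [0,-28,-35],"spin": 0}
    - {"hand": 1,"slide": [0,-28,-35],"spin": 0}

```text
time: 1.4
tool_pos: [0.3511, -0.2152, 0.3097]
tool_rot: [2.418, 1.568, -0.293]
contact_force: [0.7, 0.0, -0.7]
opening: 0.0916
```

Request:
send_rows:
  motion:
    - {"hand": 1,"slide": [0,-28,-35],"spin": 0}
    - {"hand": 1,"slide": [0,-28,-35],"spin": 0}
    - {"hand": 1,"slide": [0,-28,-35],"spin": 0}
    - {"hand": 1,"slide": [0,-28,-35],"spin": 0}
    - {"hand": 1,"slide": [0,0,0],"spin": -0.14}
    - {"hand": 1,"slide": [0,0,0],"spin": -0.14}
    - {"hand": 1,"slide": [0,0,0],"spin": -0.14}
    - {"hand": 1,"slide": [0,0,0],"spin": -0.14}

```text
time: 2.2
tool_pos: [0.4353, -0.0403, 0.3111]
tool_rot: [2.006, 1.564, -0.117]
contact_force: [-0.1, -0.4, 0.1]
opening: 0.0916
```

Run:
```python
from h import *
from cell import observe
plan(observe(),[.476,.06,.30],0.)
```

```text
t 2.2 tcp [ 0.4353 -0.0403  0.3111] jaw yaw -0.5526 R [[0.007, 0.851, -0.525], [-0.001, -0.525, -0.851], [-1.0, 0.006, -0.003]] q [-2.690e-01  1.150e-01  1.589e+00  1.000e-03  1.431e+00  2.840e-01] open 0.0916 F [-0.13 -0.4   0.07] M [-0.05  -0.074  0.051]
tool slide mm [  11.3  -18.1 -106.7]
spin -0.5526 (alt 2.589 )
```

Request:
send_rows:
  motion:
    - {"hand": 1,"slide": [3,-6,-36],"spin": 0}
    - {"hand": 1,"slide": [3,-6,-36],"spin": 0}
    - {"hand": 1,"slide": [3,-6,-36],"spin": 0}
    - {"hand": 1,"slide": [0,0,0],"spin": -0.13}
    - {"hand": 1,"slide": [0,0,0],"spin": -0.13}
    - {"hand": 1,"slide": [0,0,0],"spin": -0.13}
    - {"hand": 1,"slide": [0,0,0],"spin": -0.13}
    - {"hand": 1,"slide": [0,0,0],"spin": 0}

```text
time: 3.0
tool_pos: [0.478, 0.0657, 0.302]
tool_rot: [1.407, 1.563, -0.171]
contact_force: [0.6, 0.1, 0.4]
opening: 0.0915
```

Run:
```python
from h import *
from cell import observe,vision
np.set_printoptions(precision=4,suppress=True)
s=observe();plan(s,[.476,.06,.30],0.)
p=vision.read_camera("wrist");cv2.imwrite("pics/w1.png",p["pixels"])
T=pose(s)@np.array(p["T_tool_cam"]);pickle.dump((p,T,s),open("w1.pkl","wb"));print(T)
for t in ["pepper_grinder","knob","tab_left","tab_right"]:
    print(t,[(d["uv"],round(d["conf"],2)) for d in vision.search_frame(p,t)])
```

```text
t 3.0 tcp [0.478  0.0657 0.302 ] jaw yaw -0.0078 R [[0.008, 1.0, -0.008], [-0.001, -0.008, -1.0], [-1.0, 0.008, 0.001]] q [-0.022  0.208  1.501 -0.001  1.425 -0.014] open 0.0915 F [0.59 0.14 0.44] M [ 0.001 -0.087  0.034]
tool slide mm [ 2.  -2.   5.8]
spin -0.0078 (alt 3.1338 )
[[ 0.9999 -0.0099  0.0054  0.4783]
 [-0.0078 -0.9522 -0.3055  0.1481]
 [ 0.0081  0.3054 -0.9522  0.46  ]
 [ 0.      0.      0.      1.    ]]
pepper_grinder [([311.3, 187.2], 0.63)]
knob [([315.1, 280.0], 0.59)]
tab_left [([314.4, 132.1], 0.97)]
tab_right [([315.3, 137.6], 0.75), ([316.3, 338.6], 0.67)]
```

View pics/w1.png

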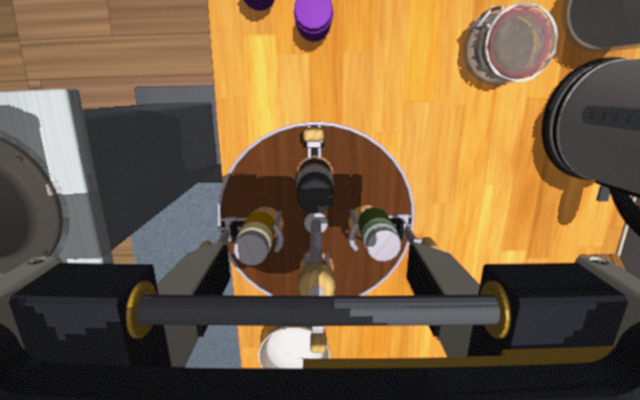

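The wrist view shows the tab of the grinder's bay at (313,135), the black cap at (315,185) and the knob at (317,280). This is the close check that the black-capped jar is the one behind tab_left. I refine with depth.

Run:
```python
from h import *
np.set_printoptions(precision=4,suppress=True)
p,T,s=pickle.load(open("w1.pkl","rb"))
P,uv=cloud(p,np.ones((400,640),bool),T)
def box(u0,u1,v0,v1,z0,z1,n):
    m=(uv[:,0]>=u0)&(uv[:,0]<=u1)&(uv[:,1]>=v0)&(uv[:,1]<=v1)&(P[:,2]>z0)&(P[:,2]<z1)
    q=P[m];w=uv[m]
    print(n,len(q),"mean",q.mean(0),"p5",np.percentile(q,3,0),"p95",np.percentile(q,97,0),"uv",w.min(0),w.max(0))
box(295,330,120,155,.122,.135,"tabtop")
box(295,330,120,155,.09,.135,"tab")
box(295,335,255,292,.188,.2,"knobtop")
box(290,340,160,215,.132,.142,"captop")
box(290,340,150,215,.10,.142,"cap")
a=p["pixels"][110:300,255:375];cv2.imwrite("pics/w1c.png",cv2.resize(a,None,fx=3.1,fy=3.1,interpolation=cv2.INTER_CUBIC))
```

```text
tabtop 247 mean [0.4758 0.1084 0.1268] p5 [0.4672 0.1024 0.124 ] p95 [0.4847 0.1138 0.1288] uv [303 129] [323 141]
tab 351 mean [0.4757 0.1064 0.1206] p5 [0.4673 0.0941 0.102 ] p95 [0.4847 0.114  0.1287] uv [303 127] [323 147]
knobtop 648 mean [ 0.4773 -0.0144  0.1923] p5 [ 0.4631 -0.023   0.1885] p95 [ 0.4919 -0.0057  0.1954] uv [298 270] [334 292]
captop 994 mean [0.4767 0.0495 0.1356] p5 [0.4613 0.0337 0.1329] p95 [0.4922 0.0647 0.1372] uv [297 179] [332 213]
cap 1254 mean [0.4767 0.0524 0.1323] p5 [0.4605 0.0342 0.11  ] p95 [0.4929 0.0669 0.1371] uv [296 172] [332 213]
```

View pics/w1c.png

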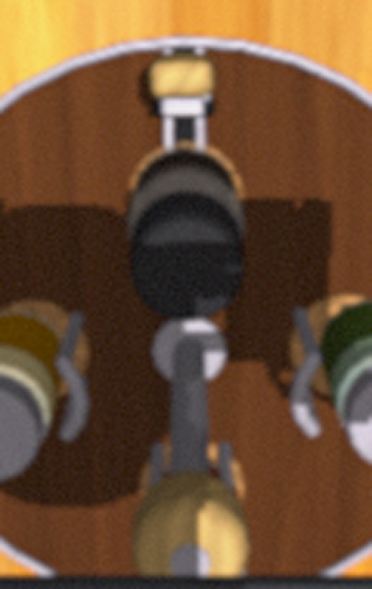

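Request:
send_rows:
  motion:
    - {"hand": 1,"slide": [0,-1,-22],"spin": -0.008}
    - {"hand": 1,"slide": [0,-1,-22],"spin": 0}
    - {"hand": 1,"slide": [30,0,0],"spin": 0}
    - {"hand": 1,"slide": [30,0,0],"spin": 0}
    - {"hand": 1,"slide": [30,0,0],"spin": 0}
    - {"hand": 1,"slide": [20,0,0],"spin": 0}
    - {"hand": 1,"slide": [10,0,0],"spin": 0}
    - {"hand": 1,"slide": [0,0,0],"spin": 0}

```text
time: 4.05
tool_pos: [0.4791, 0.1107, 0.1797]
tool_rot: [1.514, 1.557, -0.074]
contact_force: [-0.6, -1.2, 0.2]
opening: 0.0919
```

Run:
```python
from h import *
from cell import observe,vision
np.set_printoptions(precision=4,suppress=True)
s=observe();plan(s,[.4758,.1084,.097],0.)
p=vision.read_camera("wrist");cv2.imwrite("pics/w2.png",p["pixels"])
T=pose(s)@np.array(p["T_tool_cam"]);pickle.dump((p,T,s),open("w2.pkl","wb"))
P,uv=cloud(p,np.ones((400,640),bool),T)
c=vision.cut_out(p,"tab_left")
for d in c[:2]:
    q,_=cloud(p,d["mask"],T); q=q[(q[:,2]>.122)&(q[:,2]<.133)]; print(d["conf"],d["uv"],len(q),np.percentile(q,[3,50,97],axis=0) if len(q) else 0)
```

```text
t 4.05 tcp [0.4791 0.1107 0.1797] jaw yaw -0.017 R [[0.013, 1.0, -0.017], [-0.001, -0.017, -1.0], [-1.0, 0.013, 0.001]] q [ 0.072  0.32   1.697 -0.002  1.112  0.09 ] open 0.0919 F [-0.62 -1.18  0.22] M [-0.015 -0.072 -0.008]
tool slide mm [82.7 -4.4  2.3]
spin -0.017 (alt 3.1246 )
0.86 [309.1, 209.7] 477 [[0.4669 0.1038 0.123 ]
 [0.4756 0.1097 0.1272]
 [0.4842 0.1139 0.1287]]
0.55 [323.8, 351.6] 0 0
```

View pics/w2.png

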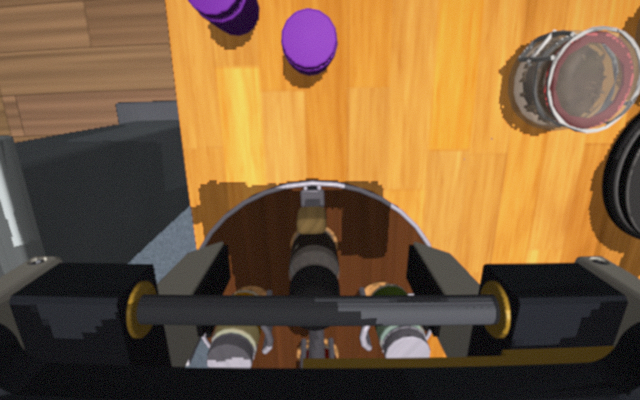

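Request:
send_rows:
  motion:
    - {"hand": 1,"slide": [22,-3,1],"spin": -0.017}
    - {"hand": 1,"slide": [22,-2,1],"spin": 0}
    - {"hand": 1,"slide": [20,0,0],"spin": 0}
    - {"hand": 1,"slide": [12,0,0],"spin": 0}
    - {"hand": 1,"slide": [6,0,0],"spin": 0}
    - {"hand": 1,"slide": [0,0,0],"spin": 0}

```text
time: 4.75
tool_pos: [0.4837, 0.109, 0.1052]
tool_rot: [1.587, 1.536, 0.015]
contact_force: [-0.3, -0.0, -0.5]
opening: 0.0915
```

Run:
```python
from h import *
from cell import observe,vision
s=observe();plan(s,[.4757,.109,.097],0.)
```

```text
t 4.75 tcp [0.4837 0.109  0.1052] jaw yaw -0.0012 R [[0.035, 0.999, -0.001], [0.001, -0.001, -1.0], [-0.999, 0.035, -0.001]] q [ 0.068  0.411  1.8   -0.002  0.896  0.071] open 0.0915 F [-0.32 -0.03 -0.49] M [ 0.034 -0.035  0.019]
tool slide mm [ 7.9 -8.2 -0. ]
spin -0.0012 (alt 3.1404 )
```

Request:
send_rows:
  motion:
    - {"hand": 1,"slide": [2,-4,0],"spin": 0}
    - {"hand": 1,"slide": [2,-4,0],"spin": 0}
    - {"hand": 1,"slide": [2,0,0],"spin": 0}
    - {"hand": 1,"slide": [0,0,0],"spin": 0}

```text
time: 5.15
tool_pos: [0.477, 0.1092, 0.1014]
tool_rot: [1.595, 1.53, 0.023]
contact_force: [0.3, 0.1, 0.4]
opening: 0.092
```

Run:
```python
from h import *
from cell import observe,vision
s=observe();plan(s,[.4757,.109,.097],0.)
```

```text
t 5.15 tcp [0.477  0.1092 0.1014] jaw yaw -0.0013 R [[0.041, 0.999, -0.001], [0.001, -0.001, -1.0], [-0.999, 0.041, -0.001]] q [ 0.069  0.404  1.826 -0.002  0.871  0.072] open 0.092 F [0.35 0.05 0.42] M [-0.034 -0.106 -0.038]
tool slide mm [ 4.4 -1.5  0.2]
spin -0.0013 (alt 3.1403 )
```

Request:
send_rows:
  motion:
    - {"hand": 1,"slide": [-40,0,0],"spin": 0}
    - {"hand": 1,"slide": [-40,0,0],"spin": 0}
    - {"hand": 1,"slide": [0,0,0],"spin": 0}
    - {"hand": 1,"slide": [0,0,0],"spin": 0}

```text
time: 5.55
tool_pos: [0.4734, 0.1091, 0.1839]
tool_rot: [1.595, 1.531, 0.023]
contact_force: [0.0, -0.1, -0.3]
opening: 0.0919
```

Run:
```python
from h import *
from cell import observe,vision
s=observe();plan(s,[.4757,.109,.097],0.)
```

```text
t 5.55 tcp [0.4734 0.1091 0.1839] jaw yaw -0.0013 R [[0.039, 0.999, -0.001], [0.001, -0.001, -1.0], [-0.999, 0.039, -0.001]] q [ 0.07   0.291  1.727 -0.002  1.084  0.072] open 0.0919 F [ 0.01 -0.07 -0.27] M [-0.032 -0.012  0.009]
tool slide mm [86.9 -1.1  0.2]
spin -0.0013 (alt 3.1403 )
```

Request:
send_rows:
  motion:
    - {"hand": 1,"slide": [40,-1,0],"spin": 0}
    - {"hand": 1,"slide": [43,0,0],"spin": 0}
    - {"hand": 1,"slide": [0,0,0],"spin": 0}

```text
time: 5.85
tool_pos: [0.4766, 0.1093, 0.099]
tool_rot: [1.599, 1.528, 0.026]
contact_force: [-0.0, -0.7, -0.1]
opening: 0.0919
```

Run:
```python
from h import *
from cell import observe,vision
s=observe();plan(s,[.4757,.109,.097],0.)
```

```text
t 5.85 tcp [0.4766 0.1093 0.099 ] jaw yaw -0.0013 R [[0.043, 0.999, -0.001], [0.001, -0.001, -1.0], [-0.999, 0.043, -0.001]] q [ 0.07   0.406  1.832 -0.002  0.861  0.073] open 0.0919 F [-0.03 -0.7  -0.12] M [ 0.012 -0.021 -0.018]
tool slide mm [ 2.  -1.   0.3]
spin -0.0013 (alt 3.1403 )
```

Request:
send_rows:
  grip_force: 10
  motion:
    - {"hand": -0.3,"slide": [0,0,0],"spin": 0}
    - {"hand": -0.3,"slide": [0,0,0],"spin": 0}
    - {"hand": -0.3,"slide": [0,0,0],"spin": 0}
    - {"hand": -0.8,"slide": [0,0,0],"spin": 0}
    - {"hand": -0.8,"slide": [0,0,0],"spin": 0}
    - {"hand": -0.8,"slide": [0,0,0],"spin": 0}

```text
time: 6.45
tool_pos: [0.4789, 0.1095, 0.1038]
tool_rot: [1.604, 1.522, 0.032]
contact_force: [-0.7, -0.7, -0.2]
opening: 0.0484
```

Run:
```python
from h import *
from cell import observe,vision
s=observe();plan(s,[.4757,.088,.099],0.)
p=vision.read_camera("wrist");cv2.imwrite("pics/w3.png",p["pixels"])
p=vision.read_camera("side");cv2.imwrite("pics/s3.png",cv2.resize(p["pixels"][120:290,270:450],None,fx=3.3,fy=3.3))
```

```text
t 6.45 tcp [0.4789 0.1095 0.1038] jaw yaw -0.0012 R [[0.049, 0.999, -0.001], [0.002, -0.001, -1.0], [-0.999, 0.049, -0.002]] q [ 0.07   0.399  1.825 -0.002  0.868  0.073] open 0.0484 F [-0.74 -0.68 -0.17] M [-0.047 -0.047 -0.016]
tool slide mm [ 4.6 -3.4 21.5]
spin -0.0012 (alt 3.1404 )
```

View pics/s3.png

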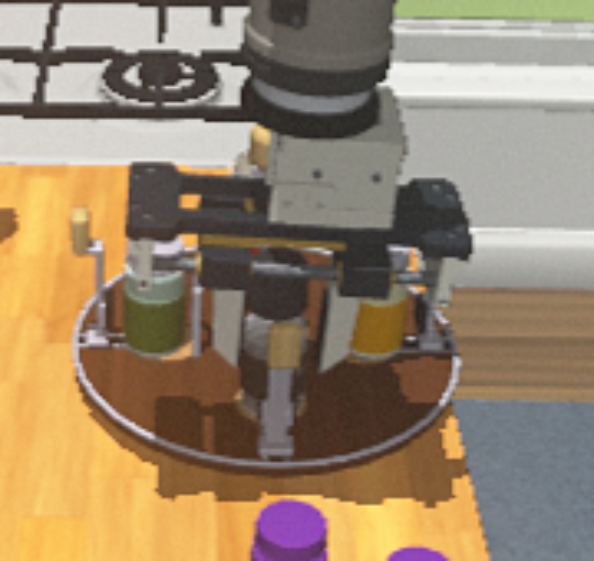

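View pics/w3.png

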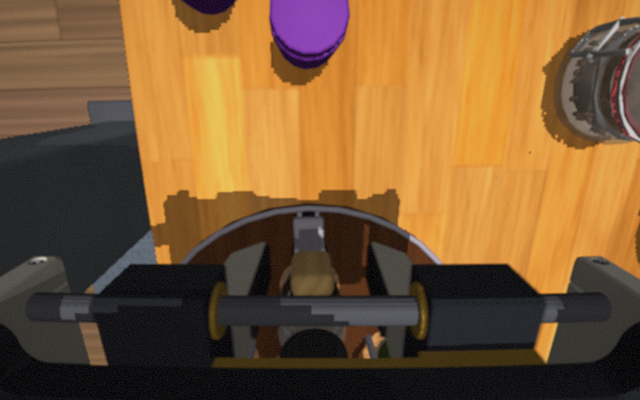

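Request:
send_rows:
  grip_force: 10
  motion:
    - {"hand": -0.9,"slide": [6,-3,0],"spin": 0}
    - {"hand": -0.9,"slide": [3,-1,0],"spin": 0}
    - {"hand": -0.9,"slide": [1,0,0],"spin": 0}

```text
time: 6.85
tool_pos: [0.4754, 0.1096, 0.0932]
tool_rot: [1.607, 1.521, 0.035]
contact_force: [-0.0, 0.4, 14.6]
opening: 0.0206
```

Run:
```python
from h import *
from cell import observe,vision
s=observe();plan(s,[.4757,.088,.099],0.)
```

```text
t 6.85 tcp [0.4754 0.1096 0.0932] jaw yaw -0.0012 R [[0.05, 0.999, -0.001], [0.002, -0.001, -1.0], [-0.999, 0.05, -0.002]] q [ 0.071  0.41   1.847 -0.002  0.835  0.073] open 0.0206 F [-0.04  0.37 14.62] M [-0.084  0.087  0.034]
tool slide mm [-5.8  0.6 21.6]
spin -0.0012 (alt 3.1404 )
```

Request:
send_rows:
  grip_force: 10
  motion:
    - {"hand": -0.9,"slide": [-2,0,1],"spin": 0}
    - {"hand": -0.9,"slide": [0,0,2],"spin": 0}

```text
time: 7.05
tool_pos: [0.4738, 0.1069, 0.0938]
tool_rot: [1.616, 1.525, 0.045]
contact_force: [0.4, 1.4, 3.5]
opening: 0.0208
```

Run:
```python
from h import *
from cell import observe,vision
s=observe();plan(s,[.4757,.088,.099],0.)
```

```text
t 7.05 tcp [0.4738 0.1069 0.0938] jaw yaw -0.0008 R [[0.046, 0.999, -0.001], [0.002, -0.001, -1.0], [-0.999, 0.046, -0.002]] q [ 6.500e-02  4.070e-01  1.848e+00 -1.000e-03  8.400e-01  6.600e-02] open 0.0208 F [0.43 1.37 3.51] M [0.169 0.076 0.092]
tool slide mm [-5.2  2.2 18.9]
spin -0.0008 (alt 3.1408 )
```

Request:
send_rows:
  motion:
    - {"hand": -0.9,"slide": [0,0,2.5],"spin": 0}
    - {"hand": -0.9,"slide": [0,0,2.5],"spin": 0}
    - {"hand": -0.9,"slide": [0,0,2.5],"spin": 0}

```text
time: 7.35
tool_pos: [0.4742, 0.0991, 0.0939]
tool_rot: [1.622, 1.524, 0.051]
contact_force: [0.2, 1.1, -1.3]
opening: 0.0206
```

Run:
```python
from h import *
from cell import observe,vision
s=observe();plan(s,[.4757,.088,.099],0.)
```

```text
t 7.35 tcp [0.4742 0.0991 0.0939] jaw yaw -0.0004 R [[0.047, 0.999, -0.0], [0.002, -0.0, -1.0], [-0.999, 0.047, -0.002]] q [0.047 0.405 1.853 0.    0.838 0.048] open 0.0206 F [ 0.19  1.1  -1.32] M [0.23  0.085 0.101]
tool slide mm [-5.1  1.8 11.1]
spin -0.0004 (alt 3.1412 )
```

Request:
send_rows:
  motion:
    - {"hand": -0.9,"slide": [0,0,2.5],"spin": 0}
    - {"hand": -0.9,"slide": [0,0,2],"spin": 0}

```text
time: 7.55
tool_pos: [0.4743, 0.094, 0.0939]
tool_rot: [1.623, 1.524, 0.051]
contact_force: [0.4, 1.8, -1.8]
opening: 0.0208
```

Run:
```python
from h import *
from cell import observe,vision
s=observe();plan(s,None)
p=vision.read_camera("side");cv2.imwrite("pics/s4.png",cv2.resize(p["pixels"][120:290,270:450],None,fx=3.3,fy=3.3))
```

```text
t 7.55 tcp [0.4743 0.094  0.0939] jaw yaw -0.0006 R [[0.047, 0.999, -0.001], [0.002, -0.001, -1.0], [-0.999, 0.047, -0.002]] q [3.700e-02 4.030e-01 1.855e+00 1.000e-03 8.360e-01 3.700e-02] open 0.0208 F [ 0.44  1.85 -1.78] M [0.166 0.011 0.07 ]
```

View pics/s4.png

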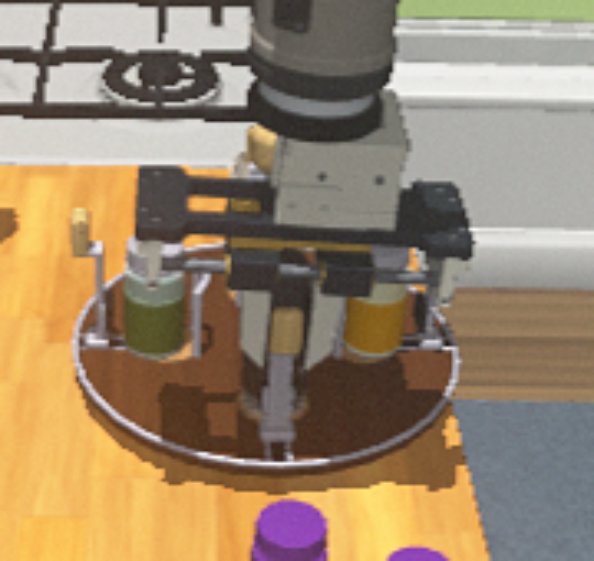

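The tab is pinched and the retainer has moved about 15.5 mm with the grinder upright. I continue in small steps.

Request:
send_rows:
  motion:
    - {"hand": -0.9,"slide": [0,0,1.5],"spin": 0}
    - {"hand": -0.9,"slide": [0,0,1.5],"spin": 0}

```text
time: 7.8
tool_pos: [0.4744, 0.0909, 0.0939]
tool_rot: [1.634, 1.524, 0.063]
contact_force: [1.7, 4.0, -1.4]
opening: 0.0208
```

Request:
send_rows:
  motion:
    - {"hand": -0.9,"slide": [0,0,1.5],"spin": 0}

```text
time: 7.9
tool_pos: [0.4744, 0.0904, 0.0939]
tool_rot: [1.677, 1.523, 0.105]
contact_force: [0.3, 12.7, -2.2]
opening: 0.0207
```

Request:
send_rows:
  motion:
    - {"hand": -0.9,"slide": [0,0,1],"spin": 0}

```text
time: 8.0
tool_pos: [0.4743, 0.0905, 0.0939]
tool_rot: [1.721, 1.523, 0.148]
contact_force: [1.0, 8.9, -1.2]
opening: 0.0212
```

Run:
```python
from h import *
from cell import observe,vision
s=observe();plan(s,None)
p=vision.read_camera("side");cv2.imwrite("pics/s5.png",cv2.resize(p["pixels"][120:290,270:450],None,fx=3.3,fy=3.3))
p=vision.read_camera("wrist");cv2.imwrite("pics/w5.png",p["pixels"])
```

```text
t 8.0 tcp [0.4743 0.0905 0.0939] jaw yaw -0.0024 R [[0.047, 0.999, -0.002], [0.007, -0.002, -1.0], [-0.999, 0.047, -0.007]] q [0.026 0.402 1.858 0.008 0.834 0.023] open 0.0212 F [ 0.98  8.91 -1.17] M [1.411 0.058 0.22 ]
```

View pics/s5.png

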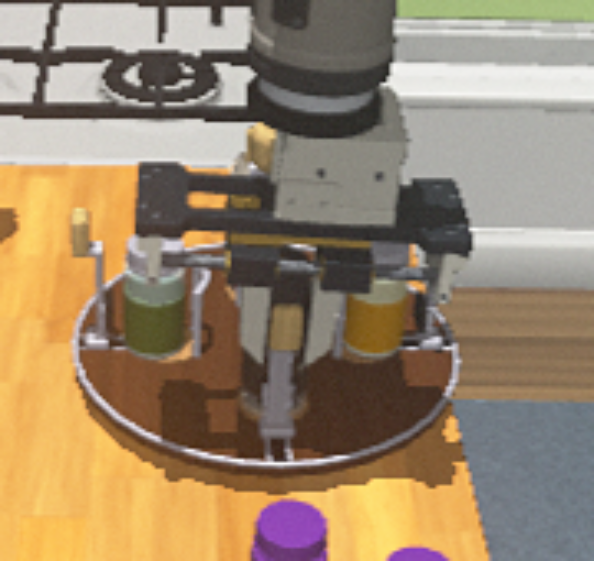

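View pics/w5.png

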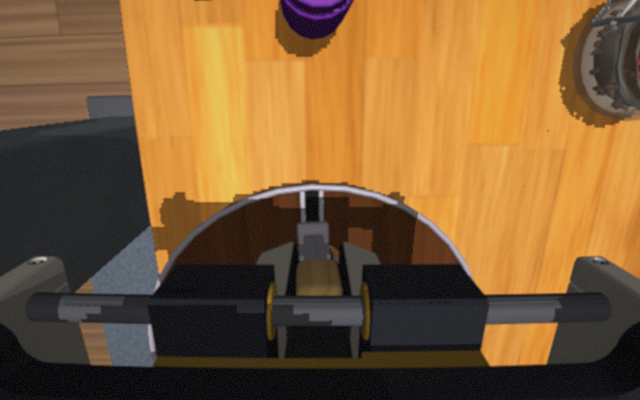

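The retainer stalled after 19.2 mm of travel at 9–13 N, so the grinder is home. Now I release the tab.

Request:
send_rows:
  motion:
    - {"hand": -0.9,"slide": [0,0,0],"spin": 0}
    - {"hand": 0.2,"slide": [0,0,0],"spin": 0}
    - {"hand": 0.2,"slide": [0,0,0],"spin": 0}
    - {"hand": 0.4,"slide": [0,0,0],"spin": 0}
    - {"hand": 0.4,"slide": [-12,0,0],"spin": 0}
    - {"hand": 0.6,"slide": [-20,0,0],"spin": 0}
    - {"hand": 0.6,"slide": [-20,0,0],"spin": 0}

```text
time: 8.8
tool_pos: [0.47, 0.0888, 0.145]
tool_rot: [1.692, 1.529, 0.119]
contact_force: [-0.0, 0.2, 0.4]
opening: 0.0645
```

Request:
send_rows:
  motion:
    - {"hand": 0.6,"slide": [-20,0,0],"spin": 0}
    - {"hand": 0.6,"slide": [-20,0,0],"spin": 0}
    - {"hand": 0.6,"slide": [-20,0,0],"spin": 0}
    - {"hand": 0.6,"slide": [-20,0,0],"spin": 0}
    - {"hand": 0.6,"slide": [-20,0,0],"spin": 0}

```text
time: 9.3
tool_pos: [0.465, 0.0868, 0.2492]
tool_rot: [1.655, 1.53, 0.08]
contact_force: [0.4, -0.3, -1.3]
opening: 0.073
```

Run:
```python
from h import *
from cell import observe,vision
np.set_printoptions(precision=4,suppress=True)
s=observe();plan(s,[.4765,-.021,.23],0)
p=vision.read_camera("wrist");cv2.imwrite("pics/w6.png",p["pixels"])
T=pose(s)@np.array(p["T_tool_cam"]);pickle.dump((p,T,s),open("w6.pkl","wb"))
for n,z0,z1 in(("tab_left",.122,.133),("pepper_grinder",.131,.142),("knob",.188,.2)):
  for d in vision.cut_out(p,n)[:2]:
    q,_=cloud(p,d["mask"],T); q=q[(q[:,2]>z0)&(q[:,2]<z1)]; print(n,d["conf"],d["uv"],len(q),np.percentile(q,[3,50,97],axis=0) if len(q) else 0)
p=vision.read_camera("side");cv2.imwrite("pics/s6.png",cv2.resize(p["pixels"][120:290,270:450],None,fx=3.3,fy=3.3))
for d in vision.cut_out(p,"tab_left")[:1]:
    q,_=cloud(p,d["mask"]); print("side",d["conf"],d["uv"],np.percentile(q,[3,50,97],axis=0))
```

```text
t 9.3 tcp [0.465  0.0868 0.2492] jaw yaw -0.004 R [[0.041, 0.999, -0.004], [0.003, -0.004, -1.0], [-0.999, 0.041, -0.003]] q [0.021 0.204 1.653 0.003 1.244 0.024] open 0.073 F [ 0.37 -0.34 -1.31] M [-0.004 -0.073  0.004]
tool slide mm [ 19.3  11.2 107.8]
spin -0.004 (alt 3.1376 )
tab_left 0.96 [319.1, 181.5] 295 [[0.4651 0.0845 0.1239]
 [0.4736 0.0904 0.1272]
 [0.4825 0.0952 0.129 ]]
pepper_grinder 0.96 [320.6, 224.7] 1281 [[0.46   0.032  0.1323]
 [0.4756 0.0482 0.1358]
 [0.4912 0.063  0.1371]]
knob 0.64 [327.4, 342.8] 1000 [[ 0.4632 -0.0258  0.1885]
 [ 0.4771 -0.0151  0.1928]
 [ 0.4914 -0.0054  0.1955]]
side 0.94 [357.4, 231.1] [[0.4635 0.073  0.0295]
 [0.4732 0.0816 0.0718]
 [0.4821 0.0974 0.1271]]
```

View pics/w6.png

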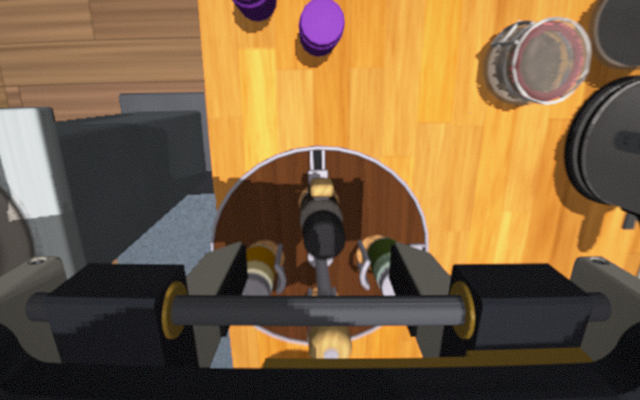

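View pics/s6.png

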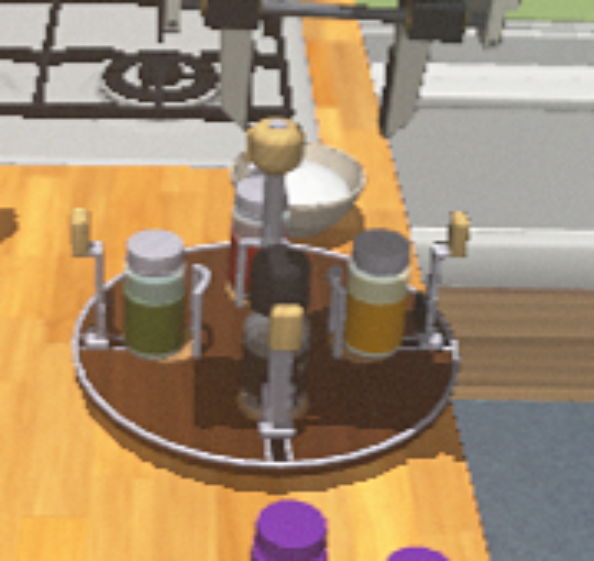

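Request:
send_rows:
  motion:
    - {"hand": 0.6,"slide": [0,4,36],"spin": 0}
    - {"hand": 0.6,"slide": [0,4,36],"spin": 0}
    - {"hand": 0.6,"slide": [5,3,34],"spin": -0.004}
    - {"hand": 0.6,"slide": [0,0,0],"spin": 0}

```text
time: 10.0
tool_pos: [0.474, -0.0211, 0.2373]
tool_rot: [1.719, 1.539, 0.153]
contact_force: [-0.6, 0.8, 0.2]
opening: 0.0735
```

Run:
```python
from h import *
from cell import observe,vision
np.set_printoptions(precision=4,suppress=True)
s=observe();plan(s,[.4775,-.021,.161],0)
p=vision.read_camera("wrist");cv2.imwrite("pics/w7.png",p["pixels"])
T=pose(s)@np.array(p["T_tool_cam"]);pickle.dump((p,T,s),open("w7.pkl","wb"))
P,uv=cloud(p,np.ones((400,640),bool),T)
for n,z0,z1 in(("tab_left",.122,.133),("pepper_grinder",.131,.142),("knob",.185,.2),("tab_right",.122,.133)):
  for d in vision.cut_out(p,n)[:2]:
    q,_=cloud(p,d["mask"],T); q=q[(q[:,2]>z0)&(q[:,2]<z1)]; print(n,d["conf"],d["uv"],len(q),np.percentile(q,[3,50,97],axis=0) if len(q) else 0)
m=(np.hypot(P[:,0]-.477,P[:,1]+.02)<.03)&(P[:,2]>.18)&(P[:,2]<.2);print("knob pts",m.sum(),P[m].min(0) if m.any() else 0,P[m].max(0) if m.any() else 0)
p=vision.read_camera("top");pickle.dump(p,open("t7.pkl","wb"));cv2.imwrite("pics/t7.png",cv2.resize(p["pixels"][150:310,270:420],None,fx=3.7,fy=3.7))
```

```text
t 10.0 tcp [ 0.474  -0.0211  0.2373] jaw yaw 0.0045 R [[0.031, 1.0, 0.005], [0.005, 0.004, -1.0], [-1.0, 0.031, -0.005]] q [-0.214  0.222  1.662  0.012  1.228 -0.222] open 0.0735 F [-0.57  0.76  0.15] M [-0.01  -0.064 -0.039]
tool slide mm [76.4  1.1  0.2]
spin 0.0045 (alt -3.1371 )
tab_left 0.95 [311.2, 63.7] 412 [[0.4655 0.0835 0.1235]
 [0.4743 0.0887 0.1273]
 [0.4831 0.0941 0.1288]]
tab_left 0.24 [241.6, 184.7] 0 0
pepper_grinder 0.77 [313.3, 112.0] 1906 [[0.4608 0.0308 0.1326]
 [0.4757 0.0469 0.1358]
 [0.4912 0.0625 0.1372]]
pepper_grinder 0.74 [318.4, 292.1] 0 0
knob 0.66 [319.3, 220.4] 2076 [[ 0.4624 -0.0338  0.1869]
 [ 0.4769 -0.0183  0.1929]
 [ 0.4913 -0.0054  0.1954]]
tab_right 0.78 [317.1, 295.5] 72 [[ 0.4725 -0.1506  0.1262]
 [ 0.48   -0.1475  0.1275]
 [ 0.4883 -0.1454  0.129 ]]
knob pts 2192 [ 0.4601 -0.0375  0.1801] [ 0.4942 -0.0038  0.1965]
```

View pics/w7.png

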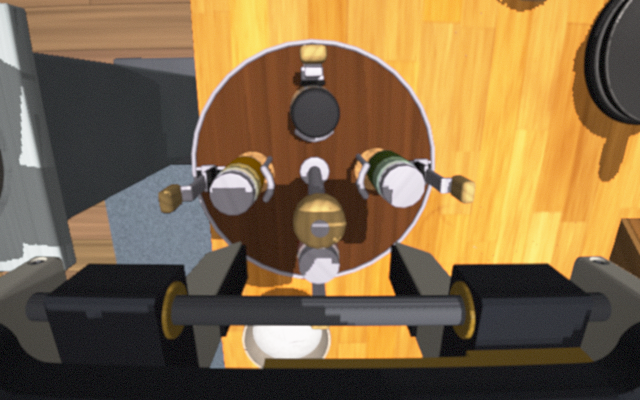

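View pics/t7.png

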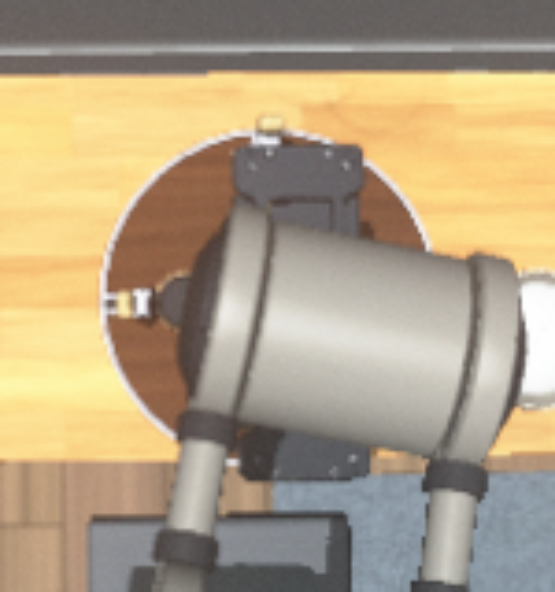

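The knob is at (319,220) directly below the jaws, the grinder at (315,112) is upright against its backrest, and its tab is at (313,53). Grinder radius is about 67 mm, so it is home. The bay angle is about 90° + 1.3°. I now go down on the knob.

Request:
send_rows:
  motion:
    - {"hand": 0.3,"slide": [38,0.5,0],"spin": 0}
    - {"hand": 0.1,"slide": [38,0,0],"spin": 0.004}
    - {"hand": -0.1,"slide": [2,0,0],"spin": 0}

```text
time: 10.6
tool_pos: [0.4791, -0.0142, 0.1613]
tool_rot: [1.683, 1.531, 0.122]
contact_force: [-0.4, 0.2, 1.2]
opening: 0.0536
```

Run:
```python
from h import *
from cell import observe,vision
s=observe();plan(s,[.4777,-.0207,.161],0)
```

```text
t 10.6 tcp [ 0.4791 -0.0142  0.1613] jaw yaw 0.0096 R [[0.04, 0.999, 0.01], [0.005, 0.01, -1.0], [-0.999, 0.04, -0.004]] q [-0.198  0.306  1.777  0.015  1.021 -0.215] open 0.0536 F [-0.44  0.18  1.15] M [ 0.015 -0.038  0.014]
tool slide mm [ 0.2 -1.5  6.5]
spin 0.0096 (alt -3.132 )
```

Request:
send_rows:
  motion:
    - {"hand": -0.1,"slide": [0,-1,6],"spin": 0}
    - {"hand": -0.1,"slide": [0.5,-0.5,0],"spin": 0}

```text
time: 10.8
tool_pos: [0.4783, -0.0196, 0.1624]
tool_rot: [1.676, 1.53, 0.117]
contact_force: [-0.5, -0.6, 0.4]
opening: 0.0419
```

Run:
```python
from h import *
from cell import observe,vision
s=observe();plan(s,[.4778,-.0205,.161],0)
```

```text
t 10.8 tcp [ 0.4783 -0.0196  0.1624] jaw yaw 0.0122 R [[0.041, 0.999, 0.012], [0.005, 0.012, -1.0], [-0.999, 0.041, -0.004]] q [-0.21   0.303  1.778  0.016  1.022 -0.23 ] open 0.0419 F [-0.51 -0.61  0.39] M [-0.059 -0.097  0.012]
tool slide mm [ 1.4 -0.6  0.9]
spin 0.0122 (alt -3.1294 )
```

Request:
send_rows:
  grip_force: 20
  motion:
    - {"hand": -0.6,"slide": [1.5,-0.6,1],"spin": 0}
    - {"hand": -0.6,"slide": [0.8,0,0],"spin": 0}
    - {"hand": -0.6,"slide": [0.5,0,0],"spin": 0}

```text
time: 11.1
tool_pos: [0.4772, -0.0206, 0.1623]
tool_rot: [1.67, 1.529, 0.112]
contact_force: [1.7, 0.7, -3.4]
opening: 0.0342
```

Run:
```python
from h import *
from cell import observe,vision
s=observe();plan(s,[.4778,-.0205,.161],0)
p=vision.read_camera("side");cv2.imwrite("pics/s8.png",cv2.resize(p["pixels"][110:280,270:450],None,fx=3.3,fy=3.3))
```

```text
t 11.1 tcp [ 0.4772 -0.0206  0.1623] jaw yaw 0.0124 R [[0.041, 0.999, 0.013], [0.005, 0.012, -1.0], [-0.999, 0.041, -0.004]] q [-0.213  0.301  1.781  0.016  1.02  -0.233] open 0.0342 F [ 1.65  0.65 -3.41] M [0.097 0.156 0.013]
tool slide mm [ 1.3  0.6 -0.1]
spin 0.0124 (alt -3.1292 )
```

View pics/s8.png

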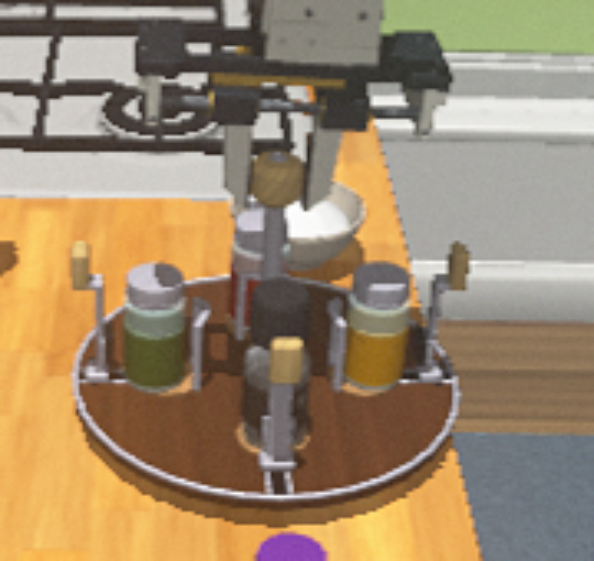

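The knob is gripped with the opening at 34 mm. I turn CCW seen from above, so the spin is negative, starting gently.

Request:
send_rows:
  motion:
    - {"hand": -0.6,"slide": [0.3,0,0],"spin": -0.03}
    - {"hand": -0.6,"slide": [0.3,0,0],"spin": -0.06}
    - {"hand": -0.6,"slide": [0.3,0,0],"spin": -0.08}

```text
time: 11.45
tool_pos: [0.4772, -0.0206, 0.1623]
tool_rot: [1.5, 1.529, 0.115]
contact_force: [-1.3, 1.1, -0.1]
opening: 0.0349
```

Run:
```python
from h import *
from cell import observe,vision
s=observe();plan(s,[.4775,-.0206,.161],0)
```

```text
t 11.45 tcp [ 0.4772 -0.0206  0.1623] jaw yaw 0.1864 R [[0.042, 0.982, 0.185], [0.005, 0.185, -0.983], [-0.999, 0.042, 0.003]] q [-0.213  0.301  1.782  0.016  1.02  -0.407] open 0.0349 F [-1.31  1.12 -0.15] M [ 0.039  0.597 -0.024]
tool slide mm [1.3 0.2 0. ]
spin 0.1864 (alt -2.9551 )
```

Request:
send_rows:
  motion:
    - {"hand": -0.6,"slide": [0.3,0,0],"spin": -0.08}
    - {"hand": -0.6,"slide": [0.3,0,0],"spin": -0.09}
    - {"hand": -0.6,"slide": [0.3,0,0],"spin": -0.09}
    - {"hand": -0.6,"slide": [0.3,0,0],"spin": -0.09}
    - {"hand": -0.6,"slide": [0.3,0,0],"spin": -0.09}
    - {"hand": -0.6,"slide": [0.3,0,0],"spin": -0.09}
    - {"hand": -0.6,"slide": [0.3,0,0],"spin": -0.06}

```text
time: 12.15
tool_pos: [0.4773, -0.0206, 0.1622]
tool_rot: [0.88, 1.528, 0.111]
contact_force: [-1.7, -0.4, -0.3]
opening: 0.0344
```

Run:
```python
from h import *
from cell import observe,vision
s=observe();plan(s,[.4775,-.0206,.161],0)
p=vision.read_camera("side");cv2.imwrite("pics/s9.png",cv2.resize(p["pixels"][110:280,270:450],None,fx=3.3,fy=3.3))
```

```text
t 12.15 tcp [ 0.4773 -0.0206  0.1622] jaw yaw 0.8019 R [[0.043, 0.695, 0.718], [0.005, 0.718, -0.696], [-0.999, 0.033, 0.027]] q [-0.213  0.3    1.782  0.016  1.018 -1.023] open 0.0344 F [-1.66 -0.43 -0.27] M [ 0.093  0.372 -0.113]
tool slide mm [1.3 0.1 0.1]
spin 0.8019 (alt -2.3397 )
```

View pics/s9.png

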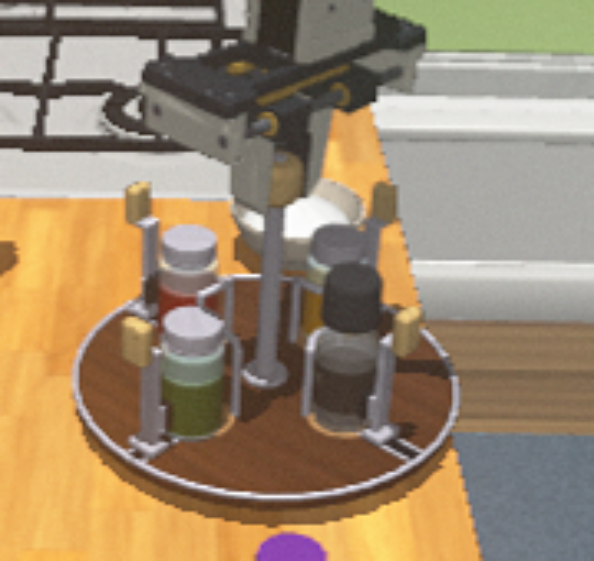

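The turntable has followed to halfway, with every jar upright and the grinder held between its pad and backrest. I continue.

Request:
send_rows:
  motion:
    - {"hand": -0.6,"slide": [0.3,0,0],"spin": -0.07}
    - {"hand": -0.6,"slide": [0.3,0,0],"spin": -0.09}
    - {"hand": -0.6,"slide": [0.3,0,0],"spin": -0.09}
    - {"hand": -0.6,"slide": [0.3,0,0],"spin": -0.09}
    - {"hand": -0.6,"slide": [0.3,0,0],"spin": -0.09}
    - {"hand": -0.6,"slide": [0.3,0,0],"spin": -0.09}
    - {"hand": -0.6,"slide": [0.3,0,0],"spin": -0.09}
    - {"hand": -0.6,"slide": [0.3,0,0],"spin": -0.06}

```text
time: 13.0
tool_pos: [0.4775, -0.0205, 0.1622]
tool_rot: [0.213, 1.525, 0.13]
contact_force: [-3.2, -0.2, -0.0]
opening: 0.0346
```

Run:
```python
from h import *
from cell import observe,vision
s=observe();plan(s,[.4775,-.0206,.161],0)
```

```text
t 13.0 tcp [ 0.4775 -0.0205  0.1622] jaw yaw 1.4871 R [[0.045, 0.084, 0.995], [0.006, 0.996, -0.084], [-0.999, 0.01, 0.044]] q [-0.214  0.299  1.784  0.018  1.016 -1.71 ] open 0.0346 F [-3.16 -0.2  -0.02] M [ 0.46   0.351 -0.155]
tool slide mm [ 1.2 -0.1 -0. ]
spin 1.4871 (alt -1.6545 )
```

Almost there: about 0.07 rad left. I take most of it, then measure with the cameras.

Request:
send_rows:
  motion:
    - {"hand": -0.6,"slide": [0.3,0,0],"spin": -0.045}
    - {"hand": -0.6,"slide": [0.3,0,0],"spin": -0.015}
    - {"hand": -0.6,"slide": [0.3,0,0],"spin": 0}

```text
time: 13.3
tool_pos: [0.4775, -0.0205, 0.1622]
tool_rot: [0.164, 1.525, 0.139]
contact_force: [-3.7, -0.7, 2.2]
opening: 0.0342
```

```bash
cat > meas.py <<'E'
from h import *
from cell import observe,vision
import sys
np.set_printoptions(precision=4,suppress=True)
s=observe();plan(s,[.4775,-.0206,.161],0)
k=sys.argv[1]
for cam in("wrist","side","top"):
  s=observe();p=vision.read_camera(cam);cv2.imwrite(f"pics/{cam}_{k}.png",p["pixels"])
  T=pose(s)@np.array(p["T_tool_cam"]) if cam=="wrist" else None
  P,uv=cloud(p,np.ones((400,640),bool),T)
  c=cv2.cvtColor(p["pixels"][uv[:,1],uv[:,0]][None],cv2.COLOR_BGR2HSV)[0]
  for n,z0,z1 in(("pepper_grinder",.131,.142),("tab_left",.12,.133)):
    for d in vision.cut_out(p,n)[:3]:
      q,_=cloud(p,d["mask"],T); q=q[(q[:,2]>z0)&(q[:,2]<z1)]
      if len(q)>5:
        m=np.percentile(q,[3,97],axis=0).mean(0); print(cam,n,round(d["conf"],2),d["uv"],len(q),"mid",m,"span",np.ptp(np.percentile(q,[3,97],axis=0),axis=0),"ang",np.arctan2(-(m[1]+.0205),-(m[0]-.477)).round(4),"r",np.hypot(m[0]-.477,m[1]+.0205).round(4))
E
python3 meas.py a
```

```text
t 13.3 tcp [ 0.4775 -0.0205  0.1622] jaw yaw 1.5459 R [[0.046, 0.025, 0.999], [0.006, 1.0, -0.025], [-0.999, 0.008, 0.046]] q [-0.214  0.299  1.784  0.019  1.015 -1.77 ] open 0.0342 F [-3.67 -0.65  2.19] M [0.495 0.48  0.064]
tool slide mm [ 1.2 -0.1 -0.1]
spin 1.5459 (alt -1.5957 )
wrist pepper_grinder 0.9 [314.5, 116.0] 3799 mid [ 0.4095 -0.0206  0.1349] span [0.0309 0.0307 0.0044] ang 0.0014 r 0.0675
wrist tab_left 0.65 [312.4, 39.7] 901 mid [ 0.3673 -0.0208  0.1263] span [0.0108 0.0175 0.0056] ang 0.0027 r 0.1097
side pepper_grinder 0.58 [379.9, 205.7] 120 mid [ 0.409  -0.0172  0.1341] span [0.0296 0.0307 0.0053] ang -0.0492 r 0.0681
side tab_left 0.73 [397.8, 199.9] 25 mid [ 0.367  -0.0152  0.1245] span [0.008  0.0142 0.0075] ang -0.0483 r 0.1101
top tab_left 0.48 [342.6, 268.2] 33 mid [ 0.3675 -0.0199  0.1266] span [0.0107 0.0158 0.0058] ang -0.0051 r 0.1095
```

Run:
```python
import cv2
a=cv2.imread("pics/side_a.png")[110:330,220:460];cv2.imwrite("pics/side_ac.png",cv2.resize(a,None,fx=2.7,fy=2.7))
```

```text
(no output)
```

View pics/side_ac.png

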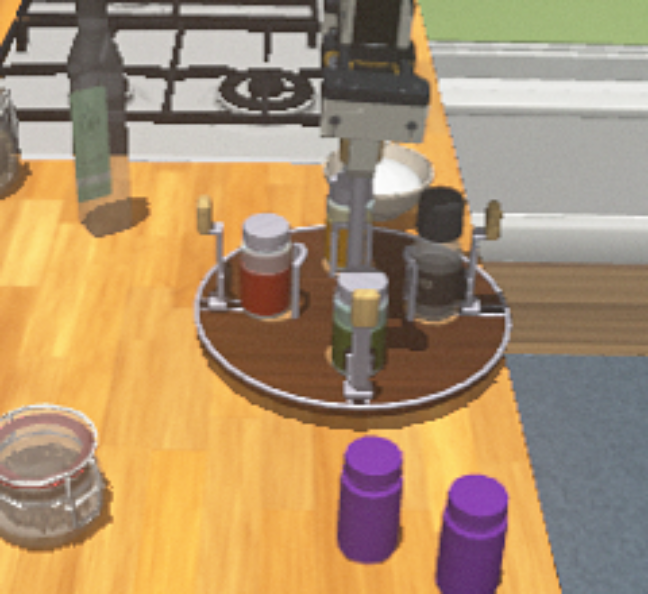

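View pics/wrist_a.png

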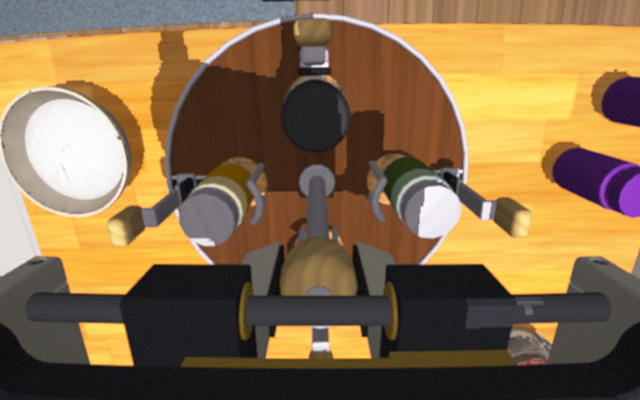

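Request:
send_rows:
  motion:
    - {"hand": -0.6,"slide": [0,0,0],"spin": 0}
    - {"hand": -0.6,"slide": [0,0,0],"spin": 0}

```text
time: 13.95
tool_pos: [0.4775, -0.0205, 0.1622]
tool_rot: [0.159, 1.525, 0.134]
contact_force: [-3.6, -0.8, 3.9]
opening: 0.0345
```

```bash
python3 meas.py b
```

```text
t 13.95 tcp [ 0.4775 -0.0205  0.1622] jaw yaw 1.5466 R [[0.046, 0.024, 0.999], [0.006, 1.0, -0.025], [-0.999, 0.007, 0.046]] q [-0.214  0.299  1.784  0.019  1.015 -1.77 ] open 0.0345 F [-3.62 -0.79  3.91] M [0.495 0.484 0.01 ]
tool slide mm [ 1.1 -0.1 -0.1]
spin 1.5466 (alt -1.595 )
wrist pepper_grinder 0.92 [315.1, 114.2] 3768 mid [ 0.4094 -0.0205  0.1351] span [0.0308 0.0305 0.0041] ang 0.0002 r 0.0676
wrist tab_left 0.9 [311.7, 39.4] 926 mid [ 0.3672 -0.0208  0.1261] span [0.0112 0.0173 0.0058] ang 0.0023 r 0.1098
side pepper_grinder 0.58 [382.3, 205.7] 102 mid [ 0.4094 -0.015   0.1342] span [0.0281 0.0267 0.0053] ang -0.0807 r 0.0678
side tab_left 0.74 [400.3, 203.7] 30 mid [ 0.3664 -0.0172  0.125 ] span [0.009  0.017  0.0072] ang -0.0299 r 0.1106
top tab_left 0.41 [342.9, 268.4] 33 mid [ 0.3674 -0.02    0.1264] span [0.011  0.0161 0.0072] ang -0.0048 r 0.1096
```

The side picture shows the grinder at the front (about (383,205) in the full frame), upright between its pad and backrest, with all jars standing. The wrist picture shows its tab and cap in line with the knob at column 313–318. Everything is still, so I hand in.

```bash
python3 -c "
from cell import job
print(job.hand_in())"
```

```text
the job is handed in; nothing more can be done
None
```

The job is done and handed in at about 14 s of the 54 s allowed. I slid in the left bay's retainer, then turned the carousel by its knob until the grinder faced the front. The arm finished holding the knob at a 34.5 mm opening with the grip set to 20 N.

- **Retainer:** I pinched its finger tab and slid it 19 mm inwards until it stalled at 9–13 N. The wrist camera then put the grinder about 67.5 mm from the turning axis, which matches the 68 mm expected when it is pressed home.
- **Turn:** I turned it about 88° counter-clockwise, seen from above. In the last wrist pictures the grinder is 0.000–0.001 rad from straight front and its tab about 0.002 rad.
- **Rest of the scene:** All four jars stand upright. In the last pictures the salt bowl, oat jar and oil bottle look untouched, but I checked them only by eye.

**Checks that disagreed or stayed loose:**
- The side camera gave the grinder's direction as 0.05–0.08 rad off and its tab's as 0.03–0.05 rad off. I did not rely on it, because it had already read about 5 mm off in the same direction.
- The top camera put the tab at −0.005 rad.
- The gripper ended tilted about 2.6° from vertical through drift between moves. The last wrist force reading was about 5 N.

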